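# Load the brush blocks into the tufting jig

## Task

Slide the row of four wooden brush blocks along the aluminium channel, pushing from the rear so that they travel together as one touching row, until the front block is fully against the red end stop. Then push the yellow keeper bar round until it lies fully across the channel behind the last block, and move clear. Only push: do not lift any block, and leave the wire spool, the jar and the hammer alone.

Things in the scene. Friction and masses are not known exactly. Their poses are not given: they have to be found in the camera images.
- jig: Fixed channel: plywood base 425 x 120 mm, 10 mm thick, with two aluminium walls. Origin at table height under the channel's centre line; +x along the channel to the red stop, +y to the keeper's side. Floor at z = 10 mm; walls 8 mm thick, tops at z = 24 mm, 52 mm apart inside, x = -210 (open end) to +190 mm. Base spans y = -50 to +70 mm. Its direction varies.
- stop_face (a point): Centre of the inner face of the red end stop, at x = +190, y = 0, z = 28 mm in the jig's frame; axes as the jig's. The stop is 22 mm thick, 76 mm wide, top at z = 52 mm. The front block must come against this face.
- block1_mid (a point): Centre of the front brush block (nearest the red stop): light wood, 50 x 50 mm, 36 mm high, 4 x 4 dark dots on top, about 70 g, loose on the channel floor. Centre 28 mm and top 46 mm above the table (22 mm above the walls); 1 mm side play each way. Axes as the jig's.
- block2_mid (a point): Centre of the second block, same as block 1, touching it.
- block3_mid (a point): Centre of the third block, same as block 1, touching the second.
- block4_mid (a point): Centre of the last block (rear of the row, furthest from the red stop), like block 1, touching the third. Its free rear face is 25 mm behind this centre (jig's -x). With the row home this centre is 175 mm from the stop face. The row starts 60 to 130 mm short of the stop.
- keeper (a joint): Yellow keeper bar's angle about its vertical pivot (rad). 0: parallel to the channel, outside its +y wall, pointing from the pivot away from the red stop; negative: swung outwards; growing: tip swings over the channel; 1.571 (hard stop): square across it. Starts -0.5 to -0.05; light friction (1 N at the tip), stays where left. Closed, it clears the last block by 8 mm if the row is home.
- keeper_pivot (a point): Pivot of the keeper bar at half its height (x = -26, y = +47, z = 38 mm in the jig's frame). Yellow bar 16 mm wide, z = 26 to 50 mm (2 mm above the walls), reaching 80 mm from the pivot. On top, 70 mm from the pivot, a black post 14 mm across, 18 mm high (top z = 68 mm).
- keeper_tip (a point): Middle of the free end of the keeper bar, 80 mm from the pivot, z = 38 mm. Its x axis points from the tip to the pivot.
- spool: Bystander: spool of copper wire with black flanges, 68 mm across, 48 mm high, standing on the jig's -y side. Origin at the centre of its underside. Leave it alone.
- jar: Bystander: white jar with green cap, 64 mm across, 75 mm high, standing on the jig's -y side. Origin at the centre of its underside. Leave it alone.
- hammer: Bystander: hammer 220 mm long lying on the table on the jig's +y side, roughly parallel to the channel, head towards the stop end. Leave it alone.
Not all that is in view belongs to the job. Leave any turquoise look-alike of the part that bears block2_mid alone. Leave any green look-alike of the part that bears block4_mid alone.

How it is judged (in metres and radians):
On the way, in this order (a step that is already met when the one before it is completed fails the run):
1. the row of blocks is home against the red stop (x of block1_mid in the frame of jig above 0.162 m and x of block4_mid in the frame of jig above 0.009 m), for 0.2 s.
2. the keeper bar is swung across the channel behind the row (all of step 1 and value of joint keeper above 1.4 rad), for 0.2 s.
At the end, for the whole second after the job is handed in: The front block is within 3 mm of the red stop and the last block within 6 mm of its home place, all four blocks sit flat on the channel floor (within 4 mm), and the keeper bar rests square across the channel behind them (at least 1.4 rad) (all of step 2 and height (world z) of block1_mid between 0.024 and 0.032 m and height (world z) of block2_mid between 0.024 and 0.032 m and height (world z) of block3_mid between 0.024 and 0.032 m and height (world z) of block4_mid between 0.024 and 0.032 m and velocity of joint keeper between -0.05 and 0.05 rad/s); the robot touches nothing.
It fails at once if a block is lifted more than 12 mm (height (world z) of any of block1_mid, block2_mid, block3_mid, block4_mid above 0.04 m).
It fails at once if the row is broken up: a gap of more than 8 mm opens between neighbouring blocks (distance between block1_mid and block2_mid above 0.058 m or distance between block2_mid and block3_mid above 0.058 m or distance between block3_mid and block4_mid above 0.058 m).
It fails at once if a bystander is shifted more than 15 mm (distance of any of spool, jar, hammer from where it was at the start of the episode above 0.015 m).
It also fails if it takes over 56 s, if anything falls off the work surface, if the arm or the gripper's body presses on something with over 40 N, if the wrist force passes 120 N, or if a joint passes its speed limit or range.

## Robot

A 6-joint arm with a two-finger parallel gripper is mounted at the origin on the work surface. World frame = base frame: x ahead of the robot, y to its left, z up, the work surface at z = 0. Lengths are in mm, angles in rad, forces in N, time in s.
With the tool pointing down it reaches from about 275 to 750 mm from the base axis. Payload 10.2 kg.
Tool frame: the origin (TCP) lies between the finger pads; the fingertips stand 17 mm ahead of it and the grasp point (between the pads) lies 2 mm behind it; z points along the fingers, y is the line along which they close (so a half turn about z gives the same grasp; the last joint's range is limited). The gripper opens to 85 mm and grips with 20 to 120 N. Pads are 22 mm wide; open, the fingers measure 114 mm over their backs; the gripper's body (76 mm by 85 mm) begins 54 mm behind the grasp point. The pads swing forward as they close: fully open they stand 13 mm farther back than shut.
Start: joints at [-1.409, 0.313, 1.498, -0, 1.331, -0.223], TCP at [197.059, -486.62, 248.294] pointing down, gripper open.
Joint ranges: [-2.94, 2.94], [-0.97, 2.17], [0.19, 2.56], [-1.23, 4.37], [0.02, 3.11], [-2.88, 2.88]. Speed limits (rad/s): [2.39, 2.39, 3.01, 3.14, 3.14, 3.14].

## Interface

Orientations are given as a unit quaternion [w, x, y, z].
In Python, from rig import * gives the robot as it stands.
- The arm moves only by the tool step_arm, never from a script. Its argument "commands" is text: rows parted by semicolons, each of 7 numbers parted by spaces: the opening, from 0 (shut) to 1 (fully open), then the shift along the tool's x, y, z in cm, then the turn, a rotation vector about the tool's x, y, z in rad. In form: hand x y z rx ry rz; .... A call has 1 to 20 rows; each row is the pose to reach, as a shift and turn from the pose commanded when the call began, along the tool's axes at that moment; what a row does not reach only later rows make up. A row lasts 1/12 s, in which the tool goes at most 41.7 mm and 7.16 degrees, less where a joint would pass 70% of its speed; a pose out of reach is approached as far as the arm can. A call with a gripper value outside its range is refused whole. The fingers move at their own pace and stop on an object; "newtons" is the grip in N (left out, the last holds). Time passes only in rows, so rows that repeat a pose let the fingers close. It gives the time, the measured TCP pose, the force, the opening and the grip force at its end, in the units of the state.
- sense(): the state, without advancing time (a new reading comes with each control period).
- capture(name): name is "side" or "top" or "wrist"; returns the picture (420x560x3 uint8, red, green, blue); there is no depth.
- camera_model(name): a dict with "mtx" (3x3 intrinsics, pixels), "eye" and "rotation" of the camera in the world. Camera axes: x right, y down, z forward; pixel columns grow to the right and rows downward; lengths in mm; the calibration is good to about 2 mm. The wrist camera is an equidistant fisheye: a pixel r from the principal point sees the ray r / f radians off the axis. A picture is of the moment at which its call begins: read the wrist's pose just before it. camera_model takes no time and is no camera call; for the wrist camera it gives the pose at the moment of the call.
- finish_job(): hands the job in; it is judged then, once.
Trained networks look in the newest picture that a camera, given by its name, has taken for a name from the list of things; names that differ only in an ending like _2 or _b are one class to them, and where a whole thing is asked for, a point or a joint stands for the part that bears it (a point fixed in the world has none). Each returns a list of dicts, best first, with "score" (0 to 1); they miss things now and then, are a little off and sometimes report something else, mostly with a low value. They report only what shows in the picture. A call takes as long as a camera call. They do not tell look-alikes from the thing itself.
- search_frame(camera, label): "rect" ([centre column, centre row, width, height] in pixels, round what is visible of it).
- trace(camera, label): "mask" (420x560 bool, what is visible of it) and "rect" ([centre column, centre row, width, height] in pixels, round what is visible of it).
- spot_point(camera, label): "xy" ([column, row] in pixels: a listed point, or the origin of a listed thing).
The state is a dict: "time_s": time; "joints": joint angles; "dq": joint speeds; "tau": joint torques, N m; "eef_pos": TCP position; "ee_rot": TCP orientation; "force": force on the tool from outside, world axes, zero at the start; "wrist_torque": the same for the moment, N m; "grip_width": opening from 0.0 (shut) to 1.0 (fully open); "grip_force": force on a finger pad.
Only numpy, scipy, OpenCV 4.12 (cv2) and the standard library are available. Lean on these libraries where they do the work, as an engineer would, in place of code of your own. Each camera call takes 0.05 s, during which the arm holds its last target. There are 200 camera calls.

## Working session

There is one attempt and no reset: what is moved stays moved. The work goes in short steps, Python scripts to look and compute and a tool call to move; the robot and the scene stay as the last step left them, time stands still between calls to the robot, and variables do not carry over. Pictures are saved under pics/ and viewed, at most 10 in all, crops included, and the job is handed in when it is done.

Besides the shell and the picture viewer there is one more tool, called by a JSON object that holds its "op" and its "data", one argument or row to a line. step_arm: Moves the arm, as the interface text tells. Its arguments: {"type":"object","properties":{"commands":{"type":"string"},"newtons":{"type":"number"}},"required":["commands"]}

```bash
mkdir -p pics; ls; python3 - <<'E'
from rig import *
import cv2, numpy as np
s=sense(); print(s['time_s'],s['eef_pos'],s['ee_rot'],s['grip_width'])
for c in ['top','side']:
    im=capture(c); cv2.imwrite(f'pics/{c}1.png',im[:,:,::-1])
    m=camera_model(c); print(c,m['mtx'],m['eye'],m['rotation'])
    for l in ['stop_face','block1_mid','block2_mid','block3_mid','block4_mid','keeper_pivot','keeper_tip','jig','spool','jar','hammer']:
        r=spot_point(c,l); print(l,[(np.round(q['xy']),round(q['score'],2)) for q in r[:3]])
E
```

```text
pics
0.0 [ 197.02700427 -486.38688817  247.75268913] [-6.14129032e-04  9.81544136e-01  1.91234758e-01  8.63006069e-06] 1.0016170111804328
top [[445.82693847   0.         278.3074059 ]
 [  0.         445.82693847 203.47235083]
 [  0.           0.           1.        ]] [483.07185284  40.92828218 806.85983052] [ 0.05796817 -0.70340275  0.70618752 -0.05624451]
stop_face [(array([210., 233.]), 0.84)]
block1_mid [(array([267., 234.]), 0.8), (array([338., 256.]), 0.4)]
block2_mid [(array([321., 109.]), 0.71), (array([300., 231.]), 0.56)]
block3_mid [(array([326., 229.]), 0.83), (array([244., 322.]), 0.51)]
block4_mid [(array([353., 227.]), 0.96), (array([398., 330.]), 0.91)]
keeper_pivot [(array([335., 255.]), 0.66)]
keeper_tip [(array([383., 258.]), 0.93)]
jig [(array([321., 231.]), 0.95)]
spool [(array([388., 156.]), 0.84)]
jar [(array([276., 174.]), 0.9)]
hammer [(array([243., 323.]), 0.9), (array([267., 234.]), 0.57)]
side [[448.35239482   0.         283.37750542]
 [  0.         448.35239482 215.3944704 ]
 [  0.           0.           1.        ]] [223.3956529  422.62993992 578.93199419] [ 0.14727842 -0.36620103  0.84227585 -0.36712024]
stop_face [(array([252., 286.]), 0.67), (array([346., 338.]), 0.18)]
block1_mid [(array([293., 252.]), 0.93)]
block2_mid [(array([249., 171.]), 0.88), (array([314., 237.]), 0.63), (array([362., 227.]), 0.34)]
block3_mid [(array([334., 219.]), 0.72), (array([346., 338.]), 0.24)]
block4_mid [(array([350., 210.]), 0.93), (array([458., 246.]), 0.63)]
keeper_pivot [(array([365., 227.]), 0.92)]
keeper_tip [(array([392., 206.]), 0.63), (array([362., 229.]), 0.49)]
jig [(array([325., 232.]), 0.66), (array([314., 239.]), 0.15)]
spool [(array([327., 171.]), 0.74)]
jar [(array([259., 227.]), 0.82)]
hammer [(array([348., 338.]), 0.71), (array([394., 206.]), 0.59)]
```

View pics/top1.png

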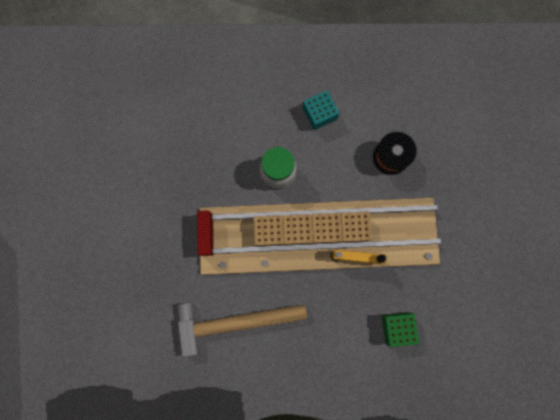

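```bash
cat > h.py <<'E'
from rig import *
import cv2, numpy as np
from scipy.spatial.transform import Rotation as R
def rot(q): return R.from_quat(np.roll(q,-1)).as_matrix()
def pix2w(cam,xy,z):
    m=camera_model(cam); d=rot(m['rotation'])@np.linalg.inv(m['mtx'])@[*xy,1]
    e=np.array(m['eye']); return e+d*(z-e[2])/d[2]
def w2pix(cam,p):
    m=camera_model(cam); c=m['mtx']@(rot(m['rotation']).T@(np.array(p)-m['eye'])); return c[:2]/c[2]
def label(l,best=0,cam='top'): return spot_point(cam,l)[best]['xy']
E
python3 - <<'E'
from h import *
print(rot(camera_model('top')['rotation']))
for c,P in dict(top=dict(stop=(210,233,28),b1=(267,234,28),b2=(300,231,28),b3=(326,229,28),b4=(353,227,28),piv=(335,255,38),tip=(383,258,38),jig=(321,231,0),spool=(388,156,0),jar=(276,174,0),ham=(243,323,10)),side=dict(stop=(252,286,28),b1=(293,252,28),b2=(314,237,28),b3=(334,219,28),b4=(350,210,28),piv=(365,227,38),tip=(392,206,38))).items():
    for k,v in P.items(): print(c,k,pix2w(c,v[:2],v[2]).round(1))
E
```

```text
[[-0.00372851 -0.98694771  0.16099789]
 [-0.99998927  0.00412224  0.0021116 ]
 [-0.00274771 -0.16098829 -0.98695249]]
top stop [558.2 162.5  28. ]
top b1 [556.1  62.6  28. ]
top b2 [561.1   4.8  28. ]
top b3 [564.4 -40.9  28. ]
top b4 [567.8 -88.3  28. ]
top piv [518.6 -54.3  38. ]
top tip [ 513.2 -136.3   38. ]
top jig [563.7 -34.6   0. ]
top spool [ 703.5 -162.2    0. ]
top jar [670.1  46.7   0. ]
top ham [403.1 104.7  10. ]
side stop [556.2 157.1  28. ]
side b1 [563.6  61.9  28. ]
side b2 [563.9  11.5  28. ]
side b3 [570.6 -47.   28. ]
side b4 [566.7 -86.4  28. ]
side piv [515.  -63.2  38. ]
side tip [ 516.1 -141.9   38. ]
```

The top view shows the red stop at (205,232), the row from (269,230) to (355,228), and the keeper from (336,255) to (382,259) with its black post. The turquoise (320,109) and green (401,330) decoys stand off the jig. Next I fit the jig pose.

```bash
cat >> h.py <<'E'
def J2w(j,p):
    c,s=np.cos(j[2]),np.sin(j[2]); return np.array([j[0]+c*p[0]-s*p[1],j[1]+s*p[0]+c*p[1]])
def w2J(j,p):
    c,s=np.cos(j[2]),np.sin(j[2]); d=np.array(p[:2])-j[:2]; return np.array([c*d[0]+s*d[1],-s*d[0]+c*d[1]])
E
python3 - <<'E'
from h import *
from scipy.optimize import least_squares
im=cv2.imread('pics/top1.png'); hsv=cv2.cvtColor(im,cv2.COLOR_BGR2HSV)
red=((hsv[...,0]<8)|(hsv[...,0]>172))&(hsv[...,1]>150)&(hsv[...,2]>60)
yel=(hsv[...,0]>15)&(hsv[...,0]<30)&(hsv[...,1]>190)&(hsv[...,2]>110)
for m,z in((red,52),(yel,50)):
    n,l,st,c=cv2.connectedComponentsWithStats(m.astype(np.uint8)); i=1+np.argmax(st[1:,4])
    r=cv2.minAreaRect(np.argwhere(l==i)[:,::-1].astype(np.int32)); print(st[i],r); print([pix2w('top',p,z)[:2].round(1) for p in cv2.boxPoints(r)])
al=(hsv[...,1]<40)&(hsv[...,2]>130)
pts={}
for k,(a,b) in dict(far=(203,220),near=(237,254)).items():
    q=[]
    for col in range(225,432):
        rr=np.flatnonzero(al[a:b,col])
        if len(rr): q.append(pix2w('top',(col,a+rr.mean()),24)[:2])
    q=np.array(q); v=cv2.fitLine(q.astype(np.float32),cv2.DIST_HUBER,0,.01,.01).ravel(); print(k,len(q),v,v[2:]+v[:2]*(0-v[3])/v[1])
E
```

```text
[197 211  16  44 646] ((204.5, 232.5), (43.0, 15.0), 90.0)
[array([593.7, 181.8]), array([593.6, 156.1]), array([520.4, 154.6]), array([520.5, 179.9])]
[369 256   7   6  18] ((372.0, 258.5), (5.0, 6.0), 90.0)
[array([ 516.1, -110.1]), array([ 516.1, -120.2]), array([ 507.7, -119.9]), array([ 507.8, -109.8])]
far 207 [ 3.7499055e-02 -9.9929667e-01  5.9656238e+02 -4.6385632e+01] [594.8217   0.    ]
near 207 [ 3.9078373e-02 -9.9923617e-01  5.3581982e+02 -4.5046009e+01] [534.05817   0.     ]
```

{"op": "step_arm", "data": {
  "commands": "0 46.9 -16.3 10 0 0 -1.224;0 46.9 -16.3 10 0 0 -1.224;0 46.9 -16.3 10 0 0 -1.224;0 46.9 -16.3 10 0 0 -1.224;0 46.9 -16.3 10 0 0 -1.224;0 46.9 -16.3 10 0 0 -1.224;0 46.9 -16.3 10 0 0 -1.224;0 46.9 -16.3 10 0 0 -1.224;0 46.9 -16.3 10 0 0 -1.224;0 46.9 -16.3 10 0 0 -1.224;0 46.9 -16.3 10 0 0 -1.224;0 46.9 -16.3 10 0 0 -1.224;0 46.9 -16.3 10 0 0 -1.224;0 46.9 -16.3 10 0 0 -1.224;0 46.9 -16.3 10 0 0 -1.224;0 46.9 -16.3 10 0 0 -1.224;0 46.9 -16.3 10 0 0 -1.224;0 46.9 -16.3 10 0 0 -1.224;0 46.9 -16.3 10 0 0 -1.224;0 46.9 -16.3 10 0 0 -1.224"
}}

```text
time_s: 2.87
eef_pos: [570.3, -160.0, 148.5]
ee_rot: [0.0, 0.694, 0.72, 0.0]
force: [1.1, -0.3, 0.0]
grip_width: -0.001
grip_force: 0.0
```

```bash
python3 - <<'E'
from h import *
im=capture('wrist'); cv2.imwrite('pics/w1.png',im[:,:,::-1])
m=camera_model('wrist'); s=sense(); print(s['eef_pos'],rot(s['ee_rot']).round(3),s['joints'],s['force'],s['grip_width'])
def f2w(xy,z):
    d=np.array(xy)-m['mtx'][:2,2]; r=np.hypot(*d); t=r/m['mtx'][0,0]
    v=rot(m['rotation'])@np.array([*(d/r*np.sin(t)),np.cos(t)]); return np.array(m['eye'])+v*(z-m['eye'][2])/v[2]
j=[565.7,-34,1.609]
for l,z in [('stop_face',28),('block1_mid',28),('block3_mid',28),('block4_mid',28),('keeper_pivot',38),('keeper_tip',38),('jig',0)]:
    print(l,[(q['xy'],round(q['score'],2),w2J(j,f2w(q['xy'],z)).round(1)) for q in spot_point('wrist',l)[:2]])
E
```

```text
[ 570.4038411  -159.82952507  148.46793776] [[-0.037  0.999  0.   ]
 [ 0.999  0.037 -0.   ]
 [-0.     0.    -1.   ]] [-4.70815307e-01  5.48729260e-01  1.41717555e+00  1.24830228e-05
  1.17548192e+00 -5.08296064e-01] [-0.26268516  0.75193912  0.7949962 ] -0.000537816145834712
stop_face []
block1_mid []
block3_mid [([280.4, 50.5], 0.78, array([-5.3,  4.3]))]
block4_mid [([288.9, 118.4], 0.9, array([-57. ,  -1.9])), ([97.3, 200.6], 0.75, array([-120.4,  168.2]))]
keeper_pivot [([217.1, 74.2], 0.75, array([-23. ,  49.7]))]
keeper_tip [([208.7, 181.7], 0.69, array([-103.1,   58.9]))]
jig []
```

View pics/w1.png

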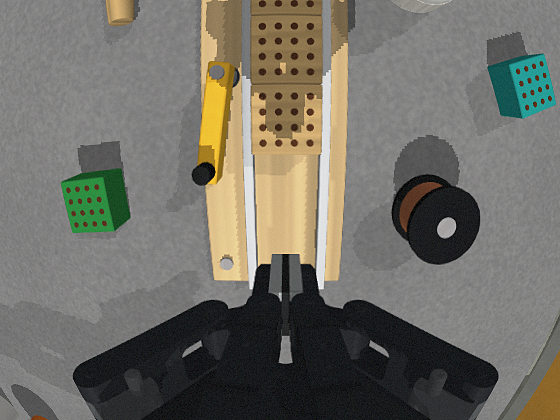

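The wrist view shows the fingers centred over the channel behind the last block, whose rear edge is at row 153. The keeper post is at (204,174). The knuckles spread sideways towards the post, so I turn the tool 90° before going down.

{"op": "step_arm", "data": {
  "commands": "0 0 0 0 0 0 1.571;0 0 0 0 0 0 1.571;0 0 0 0 0 0 1.571;0 0 0 0 0 0 1.571;0 0 0 0 0 0 1.571;0 0 0 0 0 0 1.571;0 0 0 0 0 0 1.571;0 0 0 0 0 0 1.571;0 0 0 0 0 0 1.571;0 0 0 0 0 0 1.571;0 0 0 0 0 0 1.571;0 0 0 0 0 0 1.571;0 0 0 0 0 0 1.571;0 0 0 3 0 0 1.571;0 0 0 6 0 0 1.571;0 0 0 8 0 0 1.571;0 0 0 9 0 0 1.571;0 0 0 10 0 0 1.571;0 0 0 11.1 0 0 1.571;0 0 0 11.1 0 0 1.571"
}}

```text
time_s: 4.93
eef_pos: [570.1, -159.3, 35.9]
ee_rot: [-0.0, 1.0, 0.019, -0.001]
force: [0.3, -0.0, -0.3]
grip_width: 0.001
grip_force: 0.0
```

```bash
python3 - <<'E'
from h import *
j=[565.7,-34,1.609]
s=sense(); print(s['eef_pos'],rot(s['ee_rot']).round(3),s['joints'][5],s['force'],w2J(j,s['eef_pos']))
a=capture('side'); cv2.imwrite('pics/s2.png',cv2.resize(a[130:310,200:450],None,fx=3,fy=3)[:,:,::-1])
E
```

```text
[ 570.12312334 -159.29053791   35.9472214 ] [[ 0.999  0.038 -0.002]
 [ 0.038 -0.999  0.001]
 [-0.002 -0.001 -1.   ]] 1.0628690107360312 [ 0.29946517 -0.04511196 -0.27158489] [-125.36805542    0.36549859]
```

View pics/s2.png

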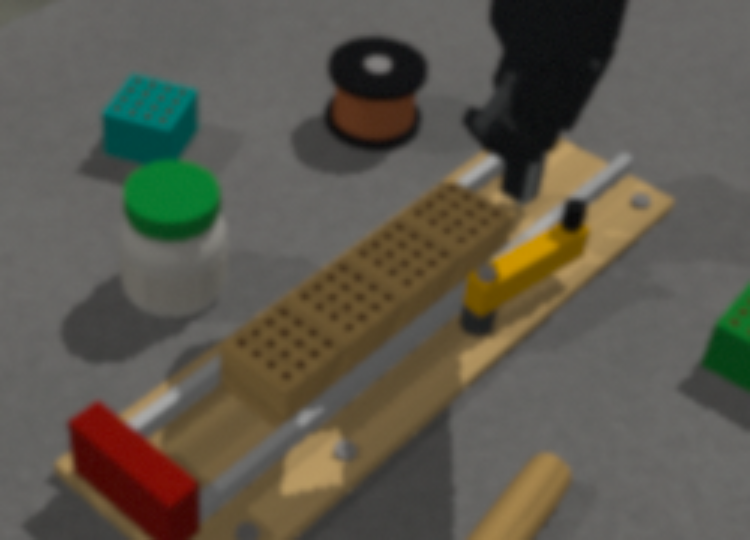

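The fingers stand in the channel at (525,180), just behind the last block, and the knuckle is clear of everything. I push along tool −y.

{"op": "step_arm", "data": {
  "commands": "0 0 -1 0 0 0 0;0 0 -1.8 0 0 0 0;0 0 -2.2 0 0 0 0;0 0 -2.5 0 0 0 0;0 0 -2.8 0 0 0 0;0 0 -3.1 0 0 0 0;0 0 -3.4 0 0 0 0;0 0 -3.7 0 0 0 0;0 0 -4 0 0 0 0;0 0 -4.3 0 0 0 0;0 0 -4.6 0 0 0 0;0 0 -4.9 0 0 0 0;0 0 -5.2 0 0 0 0;0 0 -5.5 0 0 0 0;0 0 -5.8 0 0 0 0;0 0 -6.1 0 0 0 0;0 0 -6.4 0 0 0 0;0 0 -6.7 0 0 0 0;0 0 -7 0 0 0 0;0 0 -7 0 0 0 0"
}}

```text
time_s: 6.65
eef_pos: [567.8, -88.8, 37.2]
ee_rot: [-0.0, 1.0, 0.019, -0.0]
force: [0.3, 0.7, -0.5]
grip_width: -0.006
grip_force: 0.0
```

```bash
python3 - <<'E'
from h import *
j=[565.7,-34,1.609]
s=sense(); print(s['eef_pos'],s['force'],w2J(j,s['eef_pos']))
a=capture('side'); cv2.imwrite('pics/s3.png',cv2.resize(a[130:310,200:450],None,fx=3,fy=3)[:,:,::-1])
E
```

```text
[567.79314777 -88.81644943  37.18468502] [ 0.28493972  0.70391956 -0.45477148] [-5.48563979e+01  2.05987447e-03]
```

View pics/s3.png

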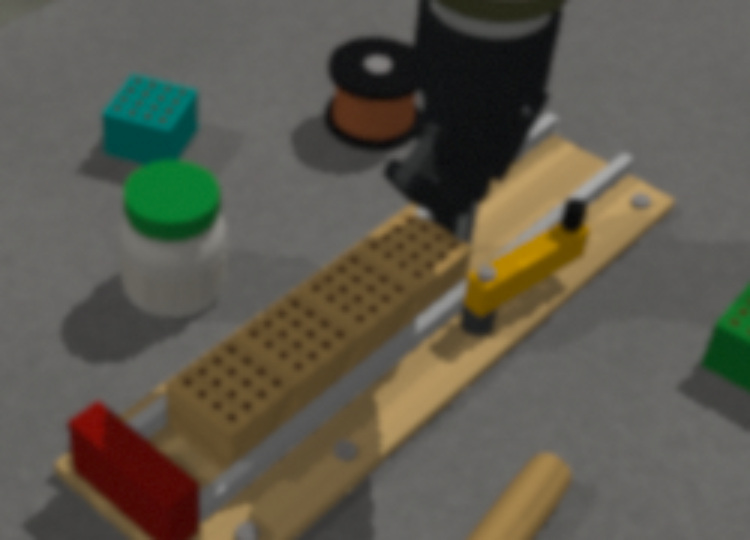

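The row has moved as one and its front is now near the stop, at (230,450) against (190,490). I continue, slowing towards the end.

{"op": "step_arm", "data": {
  "commands": "0 0 -0.3 0 0 0 0;0 0 -0.6 0 0 0 0;0 0 -0.9 0 0 0 0;0 0 -1.2 0 0 0 0;0 0 -1.5 0 0 0 0;0 0 -1.8 0 0 0 0;0 0 -2.1 0 0 0 0;0 0 -2.3 0 0 0 0;0 0 -2.4 0 0 0 0;0 0 -2.5 0 0 0 0;0 0 -2.6 0 0 0 0;0 0 -2.7 0 0 0 0;0 0 -2.8 0 0 0 0;0 0 -2.9 0 0 0 0;0 0 -2.9 0 0 0 0"
}}

```text
time_s: 7.95
eef_pos: [566.8, -60.3, 37.3]
ee_rot: [-0.0, 1.0, 0.019, -0.0]
force: [0.1, -0.5, 0.0]
grip_width: -0.001
grip_force: 0.2
```

{"op": "step_arm", "data": {
  "commands": "0 0 -0.1 0 0 0 0;0 0 -0.2 0 0 0 0;0 0 -0.3 0 0 0 0;0 0 -0.4 0 0 0 0;0 0 -0.5 0 0 0 0;0 0 -0.5 0 0 0 0"
}}

```text
time_s: 8.45
eef_pos: [566.6, -55.3, 37.3]
ee_rot: [-0.0, 1.0, 0.019, -0.0]
force: [-0.9, 0.2, -0.1]
grip_width: -0.004
grip_force: 0.1
```

```bash
python3 - <<'E'
from h import *
a=capture('side'); cv2.imwrite('pics/s4.png',cv2.resize(a[180:330,210:400],None,fx=4,fy=4)[:,:,::-1])
E
```

```text
(no output)
```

View pics/s4.png

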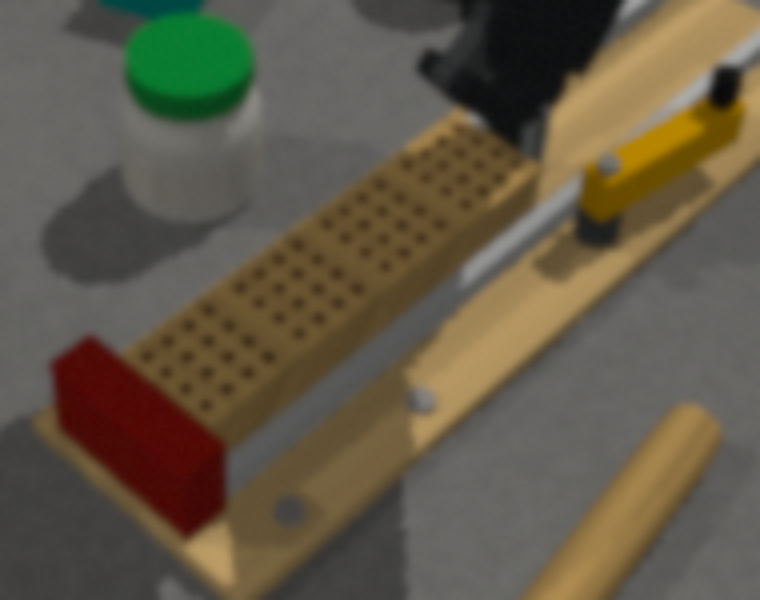

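The front block looks nearly at the stop, with its top corner at (225,440). I keep pushing gently until the force rises.

{"op": "step_arm", "data": {
  "commands": "0 0 -0.1 0 0 0 0;0 0 -0.2 0 0 0 0;0 0 -0.3 0 0 0 0;0 0 -0.3 0 0 0 0"
}}

```text
time_s: 8.83
eef_pos: [567.0, -54.4, 37.7]
ee_rot: [0.002, 1.0, 0.019, 0.001]
force: [-0.2, -11.5, -0.7]
grip_width: -0.005
grip_force: 6.0
```

The −11.5 N shows the row is home against the stop. I hold, back off, lift, and go round to the keeper's outer side.

{"op": "step_arm", "data": {
  "commands": "0 0 0 0 0 0 0;0 0 0 0 0 0 0;0 0 0 0 0 0 0;0 0 0.3 0 0 0 0;0 0 1 0 0 0 0;0 0 2 0 0 0 0;0 0 4 0 0 0 0;0 0 5 -3 0 0 0;0 0 6 -7 0 0 0;0 -2 6.7 -9 0 0 0;0 -5 6.7 -9 0 0 0;0 -8 6.7 -9 0 0 0;0 -10.5 6.7 -9 0 0 0;0 -10.5 6.7 -9 0 0 0;0 -10.5 6.7 -9 0 0 0"
}}

```text
time_s: 10.08
eef_pos: [463.8, -124.1, 127.7]
ee_rot: [0.0, 1.0, 0.018, 0.0]
force: [0.7, -0.1, -0.7]
grip_width: 0.0
grip_force: 0.0
```

```bash
python3 - <<'E'
from h import *
j=[565.7,-34,1.609]
s=sense(); p0=w2J(j,s['eef_pos']); print(s['eef_pos'],p0)
a=capture('side'); cv2.imwrite('pics/s5.png',cv2.resize(a[130:310,200:450],None,fx=3,fy=3)[:,:,::-1])
for l in ('keeper_pivot','keeper_tip','block4_mid'): print(l,[(w2J(j,pix2w('side',q['xy'],28 if 'b' in l else 38)).round(1),round(q['score'],2)) for q in spot_point('side',l)])
for t in np.r_[-.15,0:1.58:.1309]:
    r=55; d=8+12*abs(np.sin(t))+11*abs(np.cos(t)); c=np.array([-26,47])+r*np.array([-np.cos(t),-np.sin(t)])+d*np.array([-np.sin(t),np.cos(t)])
    print(round(t,2),c.round(1),'tool',(-(c-p0)[1]/10).round(2),(-(c-p0)[0]/10).round(2))
E
```

```text
[ 463.7769652  -124.05434034  127.71252588] [-86.09574306 105.28823422]
keeper_pivot [(array([-28.8,  47.8]), 0.95)]
keeper_tip [(array([-99.2,  57.2]), 0.65)]
block4_mid [(array([16.8, -3.9]), 0.84), (array([-117.2,  180.4]), 0.57), (array([167.1,  -2.4]), 0.19)]
-0.15 [-77.3  75.7] tool 2.96 -0.88
0.0 [-81.  66.] tool 3.93 -0.51
0.13 [-83.2  60.1] tool 4.52 -0.29
0.26 [-84.8  53.8] tool 5.15 -0.13
0.39 [-85.5  47. ] tool 5.83 -0.06
0.52 [-85.4  39.9] tool 6.54 -0.07
0.65 [-84.3  32.6] tool 7.27 -0.18
0.79 [-82.   25.3] tool 8.0 -0.4
0.92 [-78.7  18.1] tool 8.72 -0.74
1.05 [-74.2  11.3] tool 9.4 -1.19
1.18 [-68.6   5.1] tool 10.02 -1.75
1.31 [-61.9  -0.3] tool 10.56 -2.42
1.44 [-54.3  -4.7] tool 11.0 -3.18
1.57 [-46.  -8.] tool 11.33 -4.01
```

View pics/s5.png

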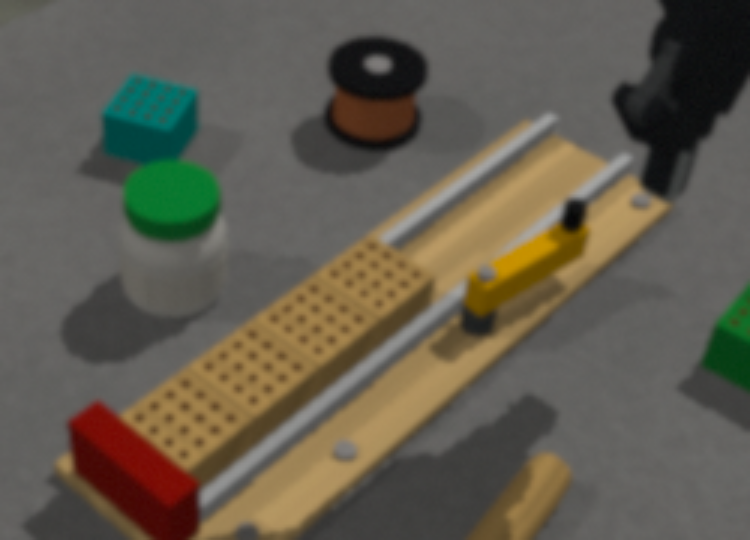

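The row is closed up against the stop, with block 4 measured at x ≈ 15. The keeper is still outside its wall and the arm is beyond it. I go down and sweep.

{"op": "step_arm", "data": {
  "commands": "0 0 0 4 0 0 0;0 0 0 6.5 0 0 0;0 0 0 7.6 0 0 0;0 0 0 7.6 0 0 0;0 1.5 -0.4 7.6 0 0 0;0 2.5 -0.5 7.6 0 0 0;0 3.3 -0.5 7.6 0 0 0;0 3.9 -0.5 7.6 0 0 0;0 4.5 -0.3 7.6 0 0 0;0 5.15 -0.15 7.6 0 0 0;0 5.8 -0.05 7.6 0 0 0;0 6.2 -0.05 7.6 0 0 0;0 6.55 -0.1 7.6 0 0 0;0 6.9 -0.1 7.6 0 0 0;0 7.3 -0.2 7.6 0 0 0;0 7.65 -0.3 7.6 0 0 0;0 8 -0.4 7.6 0 0 0;0 8.35 -0.55 7.6 0 0 0;0 8.7 -0.75 7.6 0 0 0;0 8.7 -0.75 7.6 0 0 0"
}}

```text
time_s: 11.95
eef_pos: [551.4, -112.4, 51.3]
ee_rot: [0.0, 1.0, 0.019, 0.0]
force: [0.0, 0.4, 0.3]
grip_width: -0.002
grip_force: 0.1
```

```bash
python3 - <<'E'
from h import *
j=[565.7,-34,1.609]
s=sense(); print(s['force'],w2J(j,s['eef_pos']))
a=capture('side'); cv2.imwrite('pics/s6.png',cv2.resize(a[130:310,200:450],None,fx=3,fy=3)[:,:,::-1])
E
```

```text
[0.0092847  0.36404541 0.32395495] [-77.77857697  17.25960611]
```

View pics/s6.png

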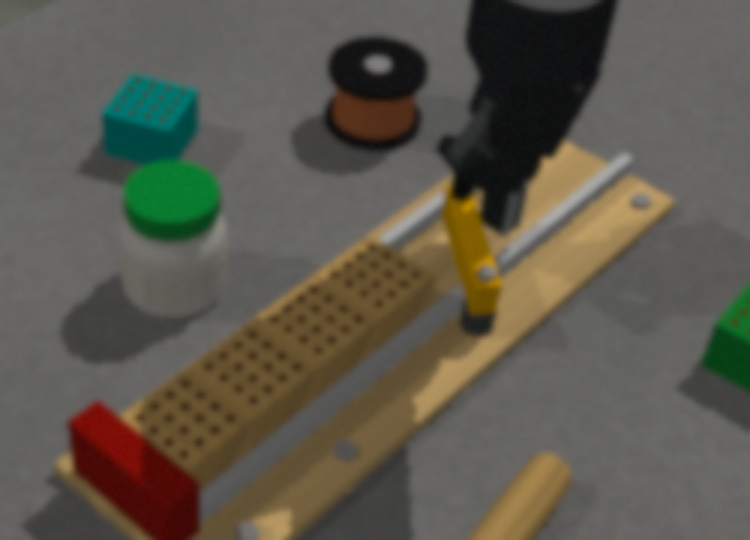

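The bar is about 60–70° round, with its tip at (460,205) over the channel and the finger behind it. I continue.

{"op": "step_arm", "data": {
  "commands": "0 0.35 -0.2 0 0 0 0;0 0.7 -0.45 0 0 0 0;0 1 -0.7 0 0 0 0;0 1.3 -1 0 0 0 0;0 1.6 -1.3 0 0 0 0;0 1.85 -1.65 0 0 0 0;0 2.1 -2 0 0 0 0;0 2.3 -2.4 0 0 0 0;0 2.5 -2.7 0 0 0 0;0 2.6 -3 0 0 0 0;0 2.6 -3.2 0 0 0 0;0 2.6 -3.3 0 0 0 0;0 2.6 -3.3 0 0 0 0"
}}

```text
time_s: 13.08
eef_pos: [575.6, -78.5, 51.4]
ee_rot: [-0.0, 1.0, 0.019, 0.0]
force: [-0.0, 0.3, -0.8]
grip_width: 0.001
grip_force: 0.0
```

{"op": "step_arm", "data": {
  "commands": "0 0 -0.1 0 0 0 0;0 0 -0.2 0 0 0 0;0 0 -0.3 0 0 0 0;0 0 -0.3 0 0 0 0"
}}

```text
time_s: 13.42
eef_pos: [575.6, -77.7, 51.5]
ee_rot: [0.002, 1.0, 0.019, 0.0]
force: [-0.6, -11.7, -1.7]
grip_width: -0.002
grip_force: 5.6
```

At its hard stop. Now I back off and lift.

{"op": "step_arm", "data": {
  "commands": "0 0 0 0 0 0 0;0 0 0 0 0 0 0;0 0 0 0 0 0 0;0 0 0.5 0 0 0 0;0 0 1.5 0 0 0 0;0 0 3 0 0 0 0;0 0 6 0 0 0 0;0 0 8 -3 0 0 0;0 0 9 -7 0 0 0;0 0 10 -11 0 0 0;0 0 12 -14 0 0 0;0 0 12 -14 0 0 0;0 0 12 -14 0 0 0"
}}

```text
time_s: 14.5
eef_pos: [580.1, -197.5, 192.6]
ee_rot: [0.001, 1.0, 0.018, 0.001]
force: [-0.3, 1.0, -1.0]
grip_width: 0.001
grip_force: 0.0
```

```bash
python3 - <<'E'
from h import *
j=[565.7,-34,1.609]
s=sense(); print(s['force'],s['eef_pos'])
a=capture('side'); cv2.imwrite('pics/s7.png',cv2.resize(a[130:310,200:450],None,fx=3,fy=3)[:,:,::-1])
for l in ('keeper_pivot','keeper_tip','block4_mid','block1_mid'): print(l,[(w2J(j,pix2w('side',q['xy'],28 if 'b' in l else 38)).round(1),round(q['score'],2)) for q in spot_point('side',l)])
E
```

```text
[-0.27788644  1.01516392 -1.02604587] [ 580.08935957 -197.52679157  192.57053795]
keeper_pivot [(array([-23.3,  48.9]), 0.84), (array([196.1,   4.9]), 0.62)]
keeper_tip [(array([-28.9, -34.6]), 0.73)]
block4_mid [(array([-118.3,  185.4]), 0.84), (array([22.7, -5.2]), 0.61)]
block1_mid [(array([167.7,  -2.4]), 0.6), (array([155.3, 162.7]), 0.29)]
```

View pics/s7.png

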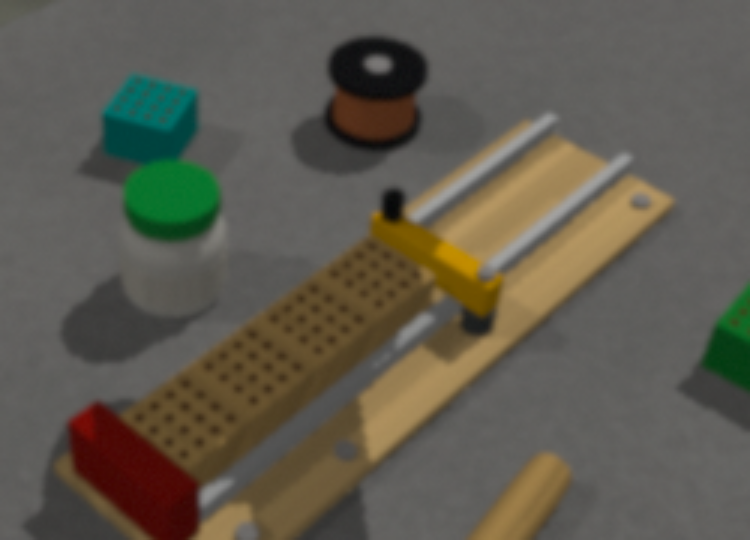

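The bar lies square across the channel behind the row, from (395,225) to (485,290). The row is home and the arm is clear.

```bash
python3 -c "
from rig import *
print(finish_job())"
```

```text
the job is handed in; nothing more can be done
None
```

I handed the job in at about 14.5 s: the four-block row is home against the red stop, the keeper is square across the channel behind it, the arm is clear and I saw no bystander disturbed; the hand-in returned no verdict.

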